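# Set a lamp's bayonet cap and hold it half turned

## Task

Put the bayonet cap with the thumb bar on the cabin lamp that is screwed to the counter: lower its two lugs through the slots in the lamp's collar, press it down home against the spring and turn it clockwise (seen from above) until the bar lines up with the raised index ribs, half way to the click; it must not reach the click. Finish while still holding it there, seated and still, so that I can look all round the globe's gasket before it is locked, and leave everything else on the counter where it stands.

Things in the scene. Friction and masses are not known exactly. Their poses are not given: they have to be found in the camera images.
- lamp: Brass cabin lamp, fixed, screwed to the counter: round dark wooden pad 164 mm across, brass base, squat amber globe behind four upright guard rods (on a 122 mm circle), and on top a brass collar 100 mm across, its flat top face 150 mm above the counter. Origin on the counter under the centre, z up; the collar's two slots lie along its +x and -x, the same either way round.
- lamp_collar (a point): Centre of the opening in the collar's flat top face, axes as the lamp's. The opening is 60 mm across with two opposite slots along x, each 17 mm wide, reaching 39 mm from the centre; the flange is 4 mm thick, hollow beneath. Lugs under it turn clockwise seen from above (towards negative yaw); anticlockwise they are stopped after about 6 degrees.
- lamp_half (a point): Same point as lamp_collar, its x axis pointing through the two raised index ribs on the collar's rim (7 by 3 mm, 46 mm from the centre): 45 degrees clockwise of the slots. The cap's x axis lies along this one, either way round, at half turn.
- lamp_click (a point): Same point as lamp_collar, its x axis 90 degrees clockwise of the slots: where the cap's x axis lies once it has clicked.
- plunger (a joint): One of the two spring plungers in the sides of the collar, in m: 0 at rest, grows as a lug pushes it outwards (up to 0.0018). The lugs begin to push them when the cap has been turned about 70 degrees from the slots, and at about 90 degrees they click in behind the lugs.
- spring_plate (a joint): Sprung steel plate below the opening, in m: 0 at rest, 0.004 with the cap fully home. It pushes up on the cap's foot over the last 4 mm with 4.8 N at first touch and 7.2 N at home.
- cap: Bayonet cap, loose, brass, about 0.22 kg, upright on the counter: foot 55 mm across and 15.5 mm deep with two opposite lugs reaching 36 mm from centre (10 mm wide, round-ended, 4 to 9 mm above the underside); on it a flat disc 84 mm across, 4 mm thick, with vent holes; on that a thumb bar. Origin: centre of the underside, z up; bar and lugs lie along its x axis, the same either way round.
- cap_bar (a point): On the axis of the cap, 45.5 mm above its underside, 0.5 mm below the top of the thumb bar (56 mm long, 12 mm thick, standing from 19.5 to 46 mm above the underside).
- cap_seat (a point): On the axis of the cap in the underside of its disc, 15.5 mm above the cap's underside. Fully home it meets lamp_collar, the disc lying on the collar. Within 2.5 mm of that the lugs are clear below the flange and the cap can be turned; once turned, the spring can lift it only those 2.5 mm.
- plain_cap: A plain push-on lamp cap, 84 mm across, domed, with a round ball knob and no lugs or bar; not wanted. Origin at the centre of its underside.
- globe1: A squat amber glass lamp globe, 104 mm across, 78 mm high, standing loose. Origin at the centre of its underside.
- globe2: A second globe just like it.
- funnel: A dented copper funnel, 116 mm across its mouth, in a turned wooden holder 96 mm across; 142 mm high in all. Origin at the centre of the holder's underside.
- nozzle: A brass bilge pump nozzle standing on its flange (60 mm across), 90 mm high, with a ribbed hose tail. Origin at the centre of its underside.
- cock_handle: A bronze sea cock handle lying flat: a lever about 150 mm long along its x axis, 16 mm high at the hub end (-x). Origin on its underside, 50 mm from the hub's centre.
- hinge_pin: A lacquered brass hinge pin lying on the counter along its x axis, about 97 mm long and 16 mm high. Origin on its underside near the middle.
Not all that is in view belongs to the job. Leave any blue, red or turquoise look-alike of the lamp alone.

How it is judged (in metres and radians):
On the way:
1. the cap's lugs are down through the collar's slots and the cap is pressed home (horizontal distance between cap and lamp_collar below 0.005 m and z of cap in the frame of lamp_collar below -0.0127 m and angle between cap's own z axis and vertical below 0.1 rad and angle between the x axis of cap and the x axis of lamp_collar, either way round below 0.3 rad), for 0.02 s.
At the end, for the whole second after the job is handed in: The cap sits in the lamp's collar (centred to 5 mm, level to 0.1 rad, at most 4 mm above home), its bar within 0.2 rad of the index ribs, at rest, fingers holding it with more than 2 N; other loose things within 30 mm of their start (horizontal distance between cap and lamp_collar below 0.005 m and z of cap in the frame of lamp_collar below -0.0115 m and angle between cap's own z axis and vertical below 0.1 rad and angle between the x axis of cap and the x axis of lamp_half, either way round below 0.2 rad and contact force between the fingers and cap above 2 N and angular speed of cap below 0.15 rad/s and linear speed of cap below 0.02 m/s and distance of each of funnel, globe1, globe2, plain_cap, nozzle, cock_handle, hinge_pin from where it was at the start of the episode below 0.03 m); the arm keeps its last pose, push and grip.
It fails at once if the cap is turned as far as the click (horizontal distance between cap and lamp_collar below 0.006 m and z of cap in the frame of lamp_collar below -0.0115 m and angle between the x axis of cap and the x axis of lamp_click, either way round below 0.22 rad).
It fails at once if one of the other loose things on the counter is moved more than 30 mm (distance of any of funnel, globe1, globe2, plain_cap, nozzle, cock_handle, hinge_pin from where it was at the start of the episode above 0.03 m).
It also fails if it takes over 51 s, if anything falls off the work surface, if the arm or the gripper's body presses on something with over 40 N, if the wrist force passes 120 N, or if a joint passes its speed limit or range.

## Robot

A 7-joint arm with a two-finger parallel gripper is mounted at the origin on the work surface. World frame = base frame: x ahead of the robot, y to its left, z up, the work surface at z = 0. Lengths are in mm, angles in rad, forces in N, time in s.
With the tool pointing down it reaches from about 400 to 850 mm from the base axis. Payload 4.4 kg.
Tool frame: the origin (TCP) lies between the finger pads; the fingertips stand env.finger_overhang ahead of it and the grasp point (between the pads) lies 3 mm ahead of it (env.finger_overhang is the distance from the TCP to the fingertips, in mm); y points along the fingers, x is the direction in which the jaws open and shut, and the axes are right-handed (so a half turn about y gives the same grasp; the last joint's range is limited). The gripper opens to 94 mm and grips with 3 to 60 N. Pads are 16 mm wide; open, the fingers measure 119 mm over their backs; the gripper's body (75 mm by 177 mm) begins 78 mm behind the grasp point.
Start: joints at [1.151, 0.628, 0.038, 1.517, -0.027, 0.996, -0.02], TCP at [225.23, -609.745, 227.478] pointing down, gripper open.
Joint ranges: [-3.06, 3.06], [-0.37, 2.12], [-1.25, 1.32], [0.18, 2.47], [-1.1, 4.24], [0.23, 1.98], [-2.94, 2.94]. Speed limits (rad/s): [2.57, 2.57, 3.14, 3.14, 3.14, 3.14, 3.14].

## Interface

Orientations are given as a rotation vector (axis times angle).
In Python, from bench import env gives the robot as it stands. The module is installed in compiled form; this text tells all that it offers.
- The arm moves only by the tool jog_arm, never from a script. Its argument "plan" is a list of rows, each a list of 6 numbers: the shift along the world's x, y, z as a fraction of full scale, then the turn, a rotation vector about the world's x, y, z as a fraction of full scale. In form: [[tx, ty, tz, ax, ay, az], ...]. A call has 1 to 5 rows; each row shifts and turns the commanded pose from where the row before left it; what a row does not reach is not made up. Full scale, the value 1, is 0.15 m for a shift and 180 degrees for a turn. A row lasts 1/10 s, in which the tool goes at most 50 mm and 8.59 degrees, less where a joint would pass 70% of its speed; a pose out of reach is approached as far as the arm can. A call with a number of a shift or a turn outside -1 to 1 is refused whole. A call with a gripper value outside its range is refused whole. "fingers" is the opening, from 0 (shut) to 1 (fully open), set as the call begins (left out, the last holds). The fingers move at their own pace and stop on an object; "squeeze" is the grip in N (left out, the last holds). Time passes only in rows, so rows that do not move let the fingers close. It gives the time, the measured TCP pose, the force and the opening at its end, in the units of the state.
- env.state(): the state, without advancing time (a new reading comes with each control period).
- env.read_camera(name): name is "scene" or "side" or "wrist"; returns a dict with "color" (480x640x3 uint8, blue, green, red), "fx", "fy", "cx", "cy" (pixels), "k1" (the pictures are not rectified: a ray, as slopes to the right and down, at radius r is drawn at 1 + k1 r^2 times it, then the intrinsics apply), "pose" (4x4, takes a point from camera to world coordinates); the wrist camera has in their place "mount" (4x4, takes a point from camera to tool coordinates, whose origin is the TCP and whose axes are the tool frame's). Camera axes: x right, y down, z forward; pixel columns grow to the right and rows downward; lengths in mm; the calibration is good to about 2 mm. A picture is of the moment at which its call begins: read the wrist's pose just before it. There is no depth.
- env.job_done(): hands the job in, once; it reports no verdict.
The state is a dict: "time": time; "joints": joint angles; "qvel": joint speeds; "effort": joint torques, N m; "ee_pos": TCP position; "tcp_rot": TCP orientation; "wrist_force": force on the tool from outside, world axes, zero at the start; "torque": the same for the moment, N m; "width": opening from 0.0 (shut) to 1.0 (fully open).
Only numpy, scipy, OpenCV 4.12 (cv2) and the standard library are available. Lean on these libraries where they do the work, as an engineer would, in place of code of your own. Each camera call takes 0.05 s, during which the arm holds its last target.

## Working session

There is one attempt and no reset: what is moved stays moved. The work goes in short steps, Python scripts to look and compute and a tool call to move; the robot and the scene stay as the last step left them, time stands still between calls to the robot, and variables do not carry over. Pictures are saved under pics/ and viewed, and the job is handed in when it is done.

Besides the shell and the picture viewer there is one more tool, called after ">>>" by a JSON object that holds its "fn" and its "kwargs". jog_arm: Moves the arm, as the interface text tells. Its arguments: {"type":"object","properties":{"plan":{"type":"array"},"fingers":{"type":"number"},"squeeze":{"type":"number"}},"required":["plan"]}

```bash
mkdir -p pics
cat > h.py <<'E'
import numpy as np, cv2
from bench import env
from scipy.spatial.transform import Rotation as R
def T_tool(s):
    T=np.eye(4); T[:3,:3]=R.from_rotvec(s['tcp_rot']).as_matrix(); T[:3,3]=s['ee_pos']; return T
def cam(name):
    s=env.state(); c=env.read_camera(name)
    P=np.array(c['pose']) if 'pose' in c else T_tool(s)@np.array(c['mount'])
    return c,P
def ray(c,P,u,v):
    xd=np.array([(u-c['cx'])/c['fx'],(v-c['cy'])/c['fy']]); x=xd.copy()
    for _ in range(30): x=xd/(1+c['k1']*(x@x))
    d=P[:3,:3]@np.array([x[0],x[1],1.]); return P[:3,3],d
def onz(c,P,u,v,z):
    o,d=ray(c,P,u,v); return o+d*(z-o[2])/d[2]
def proj(c,P,p):
    q=P[:3,:3].T@(np.array(p)-P[:3,3]); x=q[:2]/q[2]; x=x*(1+c['k1']*(x@x)); return x[0]*c['fx']+c['cx'],x[1]*c['fy']+c['cy']
E
python3 - <<'E'
from h import *
print(env.state(), env.finger_overhang)
for n in ['scene','side','wrist']:
    c,P=cam(n); cv2.imwrite(f'pics/{n}0.png',c['color']); print(n,c['fx'],c['k1'],P.round(2).tolist())
E
```

```text
{'time': 0.0, 'joints': array([ 1.15122415,  0.62930551,  0.03841469,  1.51834981, -0.02700158,
        0.9962756 , -0.01999967]), 'qvel': array([-7.24700755e-05,  1.08681953e-03,  3.19312955e-05,  7.47487282e-04,
       -4.92772719e-04,  1.73483961e-03, -2.48633727e-06]), 'effort': array([ 1.13816463e-04, -5.49728215e+01,  1.14355981e+00, -1.86631572e+01,
       -5.22658078e-02,  2.35261093e-02,  1.84173550e-04]), 'ee_pos': array([ 225.01720583, -609.15857811,  226.58571583]), 'tcp_rot': array([-1.35499221,  0.94584366, -0.94337044]), 'wrist_force': array([1.00655548, 0.34241011, 0.21886433]), 'torque': array([-0.04600512,  0.04165974,  0.05681647]), 'width': 0.9989481369824262} 22.0
scene 526.3591579480953 -0.07835370758891541 [[0.55, 0.57, -0.62, 1365.45], [0.84, -0.36, 0.42, -601.05], [0.02, -0.74, -0.67, 1057.63], [0.0, 0.0, 0.0, 1.0]]
side 456.26387333660114 -0.10613365478277191 [[-0.7, -0.46, 0.54, -35.75], [-0.71, 0.47, -0.52, 501.3], [-0.02, -0.75, -0.66, 769.76], [0.0, 0.0, 0.0, 1.0]]
wrist 346.00329232355733 -0.03696719949280166 [[0.35, -0.91, -0.23, 290.0], [-0.94, -0.34, -0.08, -585.5], [-0.0, 0.24, -0.97, 384.44], [0.0, 0.0, 0.0, 1.0]]
```

View pics/scene0.png

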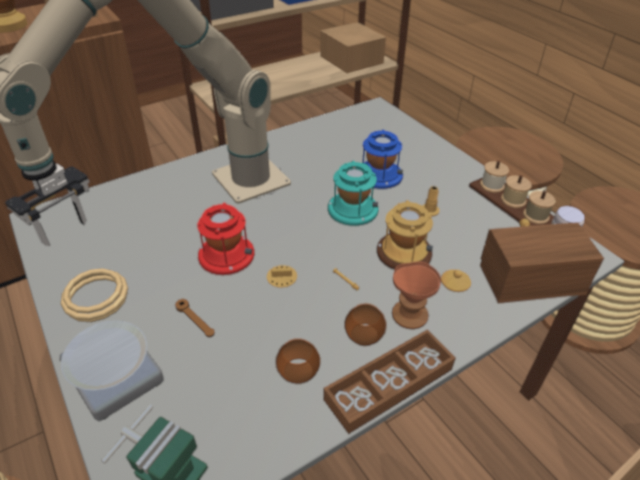

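View pics/side0.png

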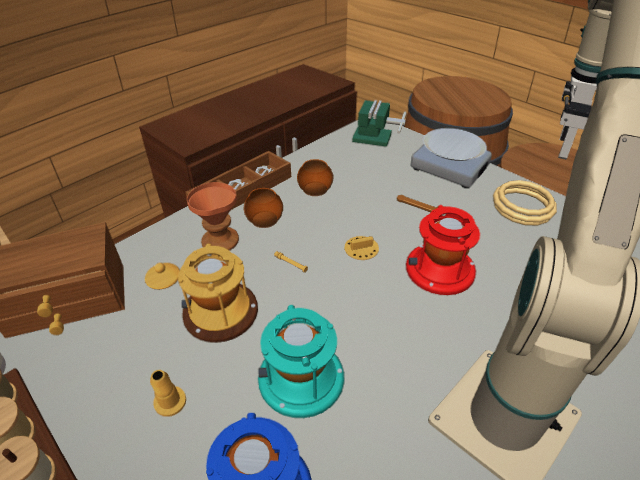

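View pics/wrist0.png

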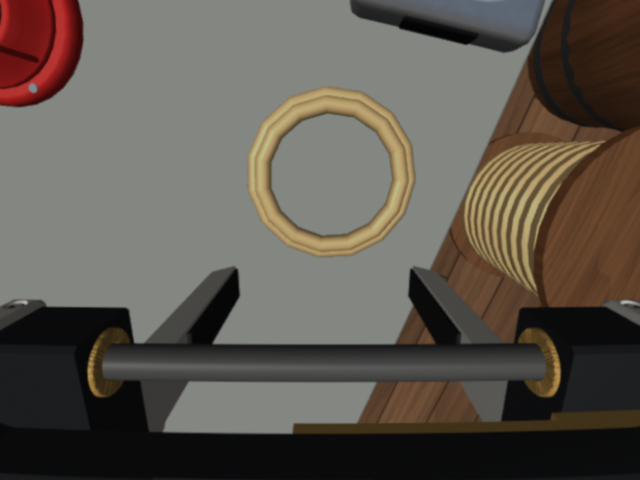

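Run:
```python
from h import *
s=env.state(); print(T_tool(s).round(3))
```

```text
[[ 3.46000e-01 -1.00000e-03  9.38000e-01  2.25054e+02]
 [-9.38000e-01  1.00000e-03  3.46000e-01 -6.09308e+02]
 [-1.00000e-03 -1.00000e+00 -0.00000e+00  2.26817e+02]
 [ 0.00000e+00  0.00000e+00  0.00000e+00  1.00000e+00]]
```

Run:
```python
import cv2,numpy as np
a=cv2.imread('pics/scene0.png');b=cv2.imread('pics/side0.png')
f=lambda i,x,y,w,h:cv2.resize(i[y:y+h,x:x+w],(400,300),interpolation=cv2.INTER_CUBIC)
o=np.vstack([np.hstack([f(a,253,250,60,45),f(b,332,225,60,45)]),np.hstack([f(a,365,190,100,75),f(b,150,235,130,97)])])
cv2.imwrite('pics/crop0.png',o)
```

```text
(no output)
```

View pics/crop0.png

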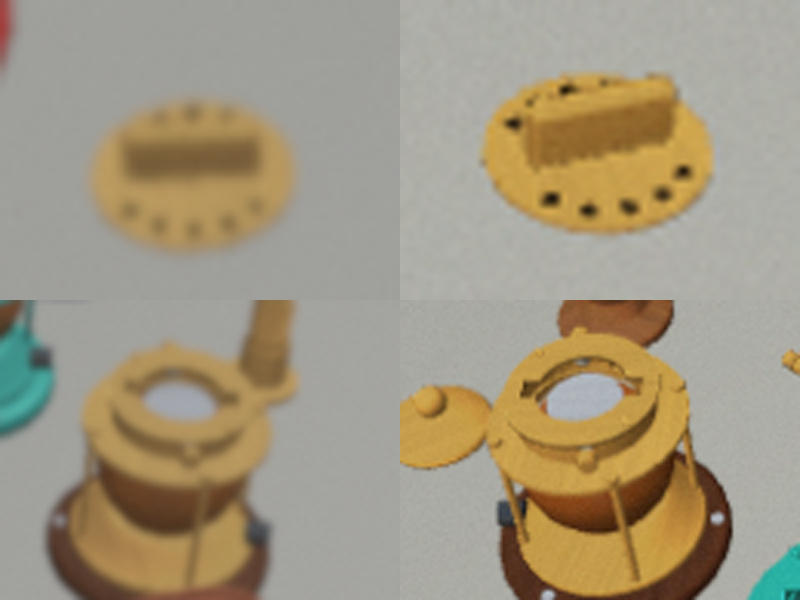

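Run:
```python
from h import *
cs,Ps=cam('scene');cd,Pd=cam('side')
print('cap',onz(cs,Ps,282.2,276,17.5).round(1),onz(cd,Pd,361.7,247.8,17.5).round(1))
# collar ring top centre
print('opening',onz(cs,Ps,365+180/4,190+97/4,150).round(1),onz(cd,Pd,150+(589-400)*130/400,235+(390-300)*97/300,150).round(1))
# bar top ends side
for u,v in [(530,118),(672,85)]: print(onz(cd,Pd,332+(u-400)/6.667,225+v/6.667,46).round(1))
for u,v in [(610-400,385-300),(650-400,385-300)]: print(onz(cd,Pd,150+(u)*.325,235+v*.323,150).round(1))
# slots: side crop (545,400),(625,390)?? scene slots (130,388),(228,395)
for u,v in [(130,388),(228,395)]: print('slot',onz(cs,Ps,365+u/4,190+(v-300)/4,150).round(1))
c,P=cam('wrist'); print(np.array(c['mount']).round(3),c['fx'],c['cx'],c['cy'])
```

```text
cap [ 475.7 -145.3   17.5] [ 473.5 -143.7   17.5]
opening [572.6 204.9 150. ] [561.3 210.  150. ]
[ 483.2 -115.9   46. ]
[ 458.6 -164.8   46. ]
[555.5 197.8 150. ]
[537.2 179.7 150. ]
slot [546.8 181.9 150. ]
slot [588.4 234.3 150. ]
[[ 1.00000e+00 -0.00000e+00  0.00000e+00 -5.00000e-03]
 [-0.00000e+00 -2.42000e-01  9.70000e-01 -1.57772e+02]
 [-0.00000e+00 -9.70000e-01 -2.42000e-01  6.91490e+01]
 [ 0.00000e+00  0.00000e+00  0.00000e+00  1.00000e+00]] 346.00329232355733 323.57762074520366 237.8726154195887
```

>>> {"fn": "jog_arm", "kwargs": {"plan": [[0.166, 0.31, 0, 0, 0, 0.024], [0.166, 0.31, 0, 0, 0, 0.024], [0.166, 0.31, 0, 0, 0, 0.024], [0.166, 0.31, 0, 0, 0, 0.024], [0.166, 0.31, 0, 0, 0, 0.024]], "fingers": 1}}

```text
time: 0.8
ee_pos: [343.9, -387.6, 227.7]
tcp_rot: [-1.47, 0.654, -0.654]
wrist_force: [0.7, -0.1, -0.0]
width: 1.003
```

>>> {"fn": "jog_arm", "kwargs": {"plan": [[0.166, 0.31, 0, 0, 0, 0.024], [0.166, 0.31, 0, 0, 0, 0.024], [0.166, 0.31, 0, 0, 0, 0.024], [0.166, 0.31, -0.1, 0, 0, 0.024], [0.166, 0.31, -0.1, 0, 0, 0.024]]}}

```text
time: 1.3
ee_pos: [460.6, -170.7, 200.4]
tcp_rot: [-1.541, 0.359, -0.362]
wrist_force: [0.0, -0.4, 0.8]
width: 1.002
```

>>> {"fn": "jog_arm", "kwargs": {"plan": [[0, 0, 0, 0, 0, 0], [0, 0, 0, 0, 0, 0]]}}

```text
time: 1.5
ee_pos: [459.6, -171.4, 199.9]
tcp_rot: [-1.54, 0.362, -0.361]
wrist_force: [0.6, -0.5, -0.3]
width: 1.001
```

Run:
```python
from h import *
s=env.state(); print(s['time'],s['ee_pos'],s['joints'],T_tool(s).round(3))
c,P=cam('wrist'); cv2.imwrite('pics/wrist1.png',c['color'])
```

```text
1.5 [ 459.64441134 -171.38517758  199.91083071] [ 0.44342596  0.44694347 -0.20134998  1.97906755  0.13017763  0.72845132
 -0.29658585] [[ 8.96000e-01 -1.00000e-03  4.44000e-01  4.59644e+02]
 [-4.44000e-01  0.00000e+00  8.96000e-01 -1.71385e+02]
 [-1.00000e-03 -1.00000e+00 -0.00000e+00  1.99911e+02]
 [ 0.00000e+00  0.00000e+00  0.00000e+00  1.00000e+00]]
```

View pics/wrist1.png

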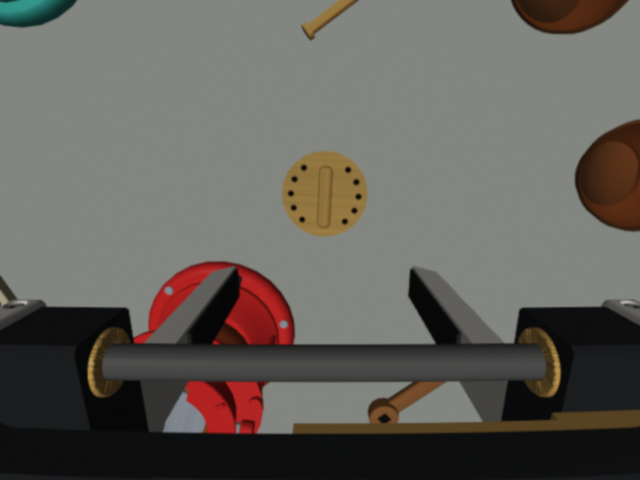

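Run:
```python
from h import *
c,P=cam('wrist'); cd,Pd=cam('side'); cs,Ps=cam('scene')
m=cv2.inRange(cv2.cvtColor(c['color'],cv2.COLOR_BGR2HSV),(10,80,60),(30,255,255)); m[:140]=0;m[245:]=0;m[:,:270]=0;m[:,380:]=0
cn=max(cv2.findContours(m,0,1)[0],key=cv2.contourArea); e=cv2.fitEllipse(cv2.convexHull(cn)); print(e)
p=onz(c,P,*e[0],18.5); print('cap',p.round(1), np.linalg.norm(onz(c,P,e[0][0]-e[1][0]/2,e[0][1],19.5)-onz(c,P,e[0][0]+e[1][0]/2,e[0][1],19.5)))
a,b=onz(c,P,325.5,168,46),onz(c,P,323,227,46); d=a-b; print('bar',a.round(1),b.round(1),(a+b)/2,np.degrees(np.arctan2(d[1],d[0])),np.linalg.norm(d))
s=env.state(); x=T_tool(s)[:3,0]; print('jaw',np.degrees(np.arctan2(x[1],x[0])))
for cc,PP in((cd,Pd),(cs,Ps)):
    h=cv2.cvtColor(cc['color'],cv2.COLOR_BGR2HSV); m=cv2.inRange(h,(0,150,80),(6,255,255))|cv2.inRange(h,(172,150,80),(180,255,255))
    cn=max(cv2.findContours(m,0,1)[0],key=cv2.contourArea); r=cv2.boundingRect(cn); print('red',r)
    u=r[0]+r[2]/2; print(onz(cc,PP,u,r[1]+r[3]-r[2]*.4,0).round(1))
```

```text
((323.7779235839844, 191.3435516357422), (85.23748016357422, 85.30888366699219), 78.05882263183594)
cap [ 472.8 -144.7   18.5] 83.2272971836269
bar [ 484.8 -124.2   46. ] [ 458.9 -171.    46. ] [ 471.81565805 -147.57864374   46.        ] 61.03756058687103 53.512630163785175
jaw -26.725684657909504
red (406, 205, 74, 90)
[ 305.2 -248.1    0. ]
red (198, 204, 56, 70)
[ 288.4 -227.6    0. ]
```

Run:
```python
from h import *
c,P=cam('wrist'); im=c['color']
m=cv2.inRange(cv2.cvtColor(im,cv2.COLOR_BGR2HSV),(10,80,40),(30,255,255)); m[:140]=0;m[250:]=0;m[:,:270]=0;m[:,380:]=0
print(cv2.boundingRect(m)); o=im[140:250,260:390].copy(); o=cv2.resize(o,None,fx=5,fy=5,interpolation=cv2.INTER_CUBIC); cv2.imwrite('pics/capw.png',o)
u,v,w,h=cv2.boundingRect(m); print(onz(c,P,u+w/2-.5,v+h/2-.5,19).round(1))
```

```text
(281, 148, 85, 85)
[ 472.6 -144.5   19. ]
```

View pics/capw.png

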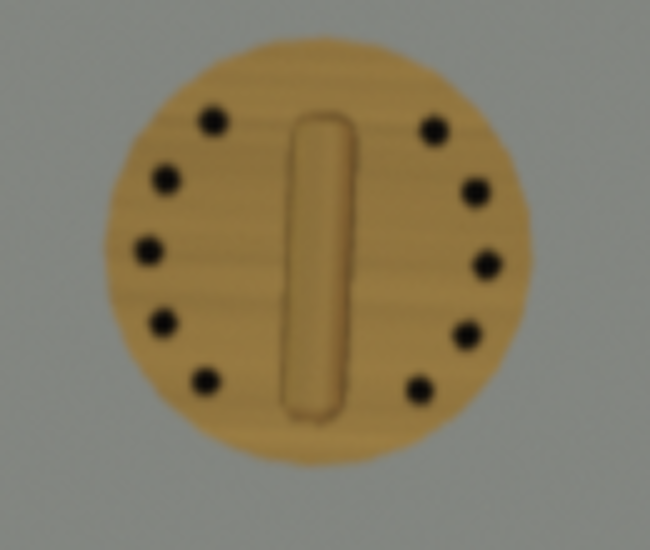

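Run:
```python
from h import *
c,P=cam('wrist'); s=env.state()
a,b=onz(c,P,324.8,162.6,46),onz(c,P,322.4,224.4,46); d=a-b
print((a+b)/2,np.degrees(np.arctan2(d[1],d[0])),np.linalg.norm(d)); print(s['ee_pos'],s['time'])
for i in range(3):
  x=T_tool(env.state())[:3,0]; print(np.degrees(np.arctan2(x[1],x[0])))
```

```text
[ 472.82533665 -145.30260171   46.        ] 61.05358905484157 55.80339155125908
[ 459.02365384 -173.80262048  200.4029115 ] 1.8
-26.698747675498126
-26.698747675498126
-26.698747675498126
```

>>> {"fn": "jog_arm", "kwargs": {"plan": [[0.091, 0.19, -0.2, 0, 0, -0.0125], [0, 0, -0.2, 0, 0, 0], [0, 0, -0.2, 0, 0, 0], [0, 0, 0, 0, 0, 0], [0, 0, 0, 0, 0, 0]], "fingers": 0.5}}

```text
time: 2.3
ee_pos: [472.9, -144.4, 110.4]
tcp_rot: [-1.535, 0.395, -0.394]
wrist_force: [-0.7, -0.5, -0.1]
width: 0.61
```

Run:
```python
from h import *
for i in range(4):
  s=env.state(); x=T_tool(s)[:3,0]; c,P=cam('wrist'); print(s['ee_pos'].round(2),np.degrees(np.arctan2(x[1],x[0])),s['width'])
cv2.imwrite('pics/wrist2.png',c['color'])
```

```text
[ 472.92 -144.42  110.4 ] -28.84673765511893 0.6101381415256335
[ 473.66 -144.52  111.14] -28.845413769695224 0.576106729108242
[ 474.03 -144.55  111.51] -28.840408748407622 0.5233443330941394
[ 474.12 -144.5   111.62] -28.833175864538834 0.5087440901166904
```

View pics/wrist2.png

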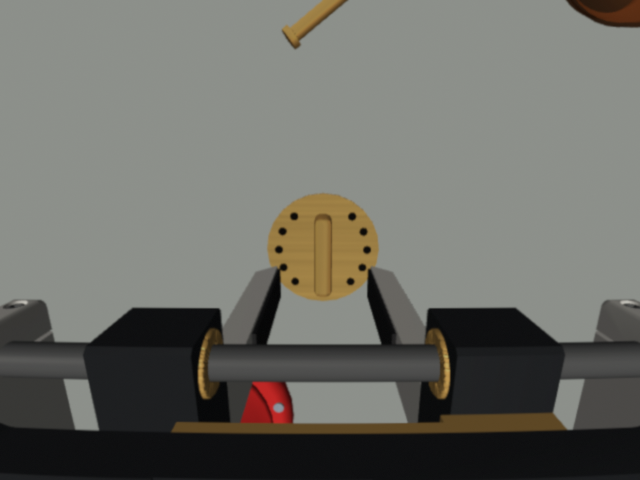

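Run:
```python
from h import *
c,P=cam('wrist'); s=env.state()
a,b=onz(c,P,323.2,214.5,46),onz(c,P,322.8,296.5,46); d=a-b
print((a+b)/2,np.degrees(np.arctan2(d[1],d[0])),np.linalg.norm(d)); print(s['ee_pos'],s['time'])
```

```text
[ 473.62630707 -143.68444739   46.        ] 60.88197217897723 57.79646964942153
[ 473.93915504 -144.31707531  111.45856666] 2.55
```

Aligned. Descend 67.5 mm (−0.45).

>>> {"fn": "jog_arm", "kwargs": {"plan": [[0, 0.003, -0.2, 0, 0, 0], [0, 0, -0.2, 0, 0, 0], [0, 0, -0.05, 0, 0, 0], [0, 0, 0, 0, 0, 0], [0, 0, 0, 0, 0, 0]]}}

```text
time: 3.05
ee_pos: [473.7, -143.5, 43.4]
tcp_rot: [-1.535, 0.393, -0.395]
wrist_force: [0.0, 0.3, 0.1]
width: 0.501
```

>>> {"fn": "jog_arm", "kwargs": {"plan": [[0, 0, 0, 0, 0, 0], [0, 0, 0, 0, 0, 0]]}}

```text
time: 3.25
ee_pos: [473.6, -143.5, 43.3]
tcp_rot: [-1.535, 0.393, -0.395]
wrist_force: [0.6, -0.0, -0.2]
width: 0.5
```

>>> {"fn": "jog_arm", "kwargs": {"plan": [[0, 0, 0, 0, 0, 0], [0, 0, 0, 0, 0, 0], [0, 0, 0, 0, 0, 0], [0, 0, 0, 0, 0, 0], [0, 0, 0, 0, 0, 0]], "fingers": 0, "squeeze": 40}}

```text
time: 3.75
ee_pos: [473.3, -143.4, 42.6]
tcp_rot: [-1.535, 0.394, -0.394]
wrist_force: [1.0, 0.7, -0.5]
width: 0.125
```

>>> {"fn": "jog_arm", "kwargs": {"plan": [[0, 0, 0, 0, 0, 0], [0, 0, 0, 0, 0, 0], [0, 0, 0, 0, 0, 0]]}}

```text
time: 4.05
ee_pos: [473.3, -143.4, 42.6]
tcp_rot: [-1.535, 0.393, -0.394]
wrist_force: [0.3, -0.9, -0.5]
width: 0.126
```

>>> {"fn": "jog_arm", "kwargs": {"plan": [[0, 0, 0.1, 0, 0, 0], [0, 0, 0.3, 0, 0, 0], [0, 0, 0.3, 0, 0, 0], [0, 0, 0.3, 0, 0, 0], [0, 0, 0.3, 0, 0, 0]]}}

```text
time: 4.55
ee_pos: [472.1, -143.1, 239.1]
tcp_rot: [-1.535, 0.395, -0.393]
wrist_force: [1.1, -0.5, -2.9]
width: 0.125
```

>>> {"fn": "jog_arm", "kwargs": {"plan": [[0.06, 0.3, 0.1, 0, 0, 0], [0.06, 0.3, 0.1, 0, 0, 0], [0.06, 0.3, 0, 0, 0, 0], [0.06, 0.3, 0, 0, 0, 0], [0.06, 0.3, 0, 0, 0, 0]]}}

```text
time: 5.05
ee_pos: [517.5, 83.1, 267.4]
tcp_rot: [-1.535, 0.395, -0.393]
wrist_force: [0.4, -0.3, -1.5]
width: 0.123
```

>>> {"fn": "jog_arm", "kwargs": {"plan": [[0, 0.2, 0, 0, 0, 0], [0, 0, 0, 0, 0, 0], [0, 0, 0, 0, 0, 0], [0, 0, 0, 0, 0, 0], [0, 0, 0, 0, 0, 0]]}}

```text
time: 5.55
ee_pos: [518.0, 109.8, 267.4]
tcp_rot: [-1.535, 0.396, -0.396]
wrist_force: [0.1, -0.3, -1.8]
width: 0.123
```

Run:
```python
from h import *
for i in range(3):
  s=env.state(); x=T_tool(s)[:3,0]; c,P=cam('wrist'); print(s['ee_pos'].round(2),np.degrees(np.arctan2(x[1],x[0])),s['width'],s['wrist_force'])
cv2.imwrite('pics/wrist3.png',c['color'])
```

```text
[518.02 109.82 267.45] -28.92938293351617 0.12349109994163499 [ 0.10240468 -0.26881281 -1.82275185]
[518.1  110.03 267.56] -28.919751161665047 0.12890809971640585 [-0.10024813 -0.61859194 -1.34533901]
[518.15 110.34 267.61] -28.901323098506655 0.12609539939273784 [ 0.01588048  0.6902793  -1.69338021]
```

View pics/wrist3.png

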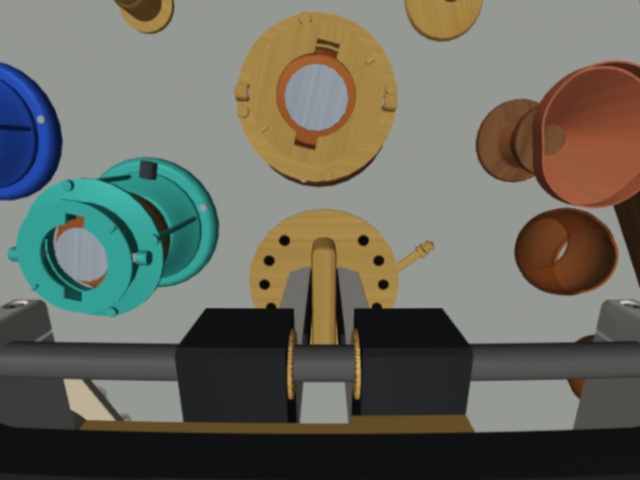

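Run:
```python
import cv2
i=cv2.imread('pics/wrist3.png'); cv2.imwrite('pics/w3c.png',cv2.resize(i[0:190,225:415],None,fx=3.15,fy=3.15,interpolation=cv2.INTER_CUBIC))
```

```text
(no output)
```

View pics/w3c.png

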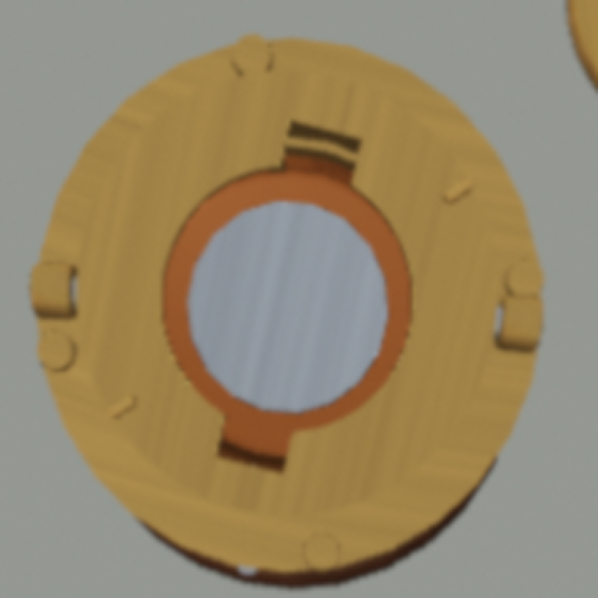

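```bash
cat > m.py <<'E'
from h import *
s=env.state(); c,P=cam('wrist'); print(s['ee_pos'].round(2))
f=lambda u,v,z:onz(c,P,225+u/3.15-.34,v/3.15-.34,z)
def rep(n,a,b):
    d=a-b; print(n,((a+b)/2).round(1),'yaw',np.degrees(np.arctan2(d[1],d[0])).round(2),'len',np.linalg.norm(d).round(1))
rep('slot',f(325.5,131,150),f(251.5,462,150))
rep('ribs',f(457,190,152),f(123,407,152))
rep('open LR',f(412,298,150),f(162,298,150)); rep('open TB',f(287,167,150),f(287,430,150))
E
python3 m.py
python3 - <<'E'
from h import *
c,P=cam('wrist')
i=c['color']; cv2.imwrite('pics/w3d.png',cv2.resize(i[200:320,240:410],None,fx=4,fy=4,interpolation=cv2.INTER_CUBIC))
s=env.state(); T=T_tool(s); print(proj(c,P,T[:3,3]+T[:3,1]*-3))
for q in [(0,23.1,42),(42,23.1,0),(-42,23.1,0),(0,-3.3,28),(0,-3.3,0)]: print(q,np.round(proj(c,P,(T@np.array([*q,1]))[:3]),1))
E
```

```text
[518.17 110.56 267.64]
slot [566.  210.3 150. ] yaw 47.56 len 76.5
ribs [565.9 210.3 152. ] yaw 2.59 len 92.7
open LR [566.3 211.  150. ] yaw -28.92 len 59.4
open TB [565.9 210.3 150. ] yaw 60.84 len 59.1
(np.float64(324.53819644460424), np.float64(299.1678077947323))
(0, 23.1, 42) [324.4 204.7]
(42, 23.1, 0) [399.8 279.6]
(-42, 23.1, 0) [249.  279.7]
(0, -3.3, 28) [324.6 243.3]
(0, -3.3, 0) [324.5 299.4]
```

View pics/w3d.png

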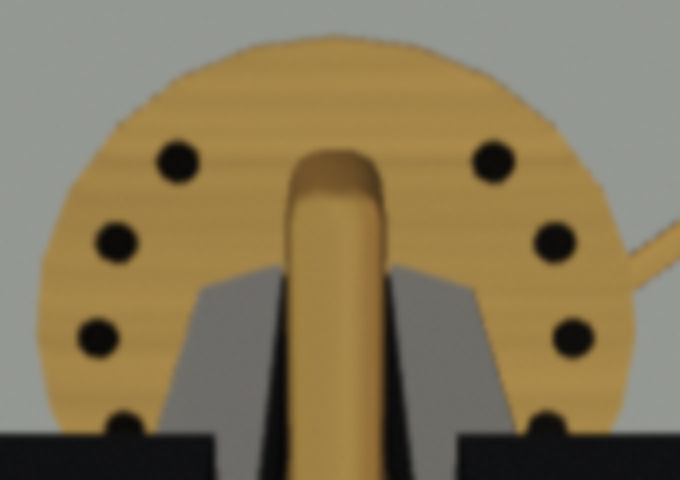

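```bash
cat > disc.py <<'E'
from h import *
from scipy.optimize import least_squares
def disc(show=True):
    s=env.state(); T=T_tool(s); c,P=cam('wrist'); g=cv2.GaussianBlur(c['color'],(3,3),0)
    m=cv2.inRange(cv2.cvtColor(g,cv2.COLOR_BGR2HSV),(10,90,40),(30,255,255)); m[:195]=0; m[300:]=0; m[:,:235]=0; m[:,412:]=0
    pts=[]
    for u in range(262,388,2):
        v=np.nonzero(m[:,u])[0]
        if len(v): 
            p=onz(c,P,u,v[0]-.5,(T@[0,23.1,0,1])[2]); pts.append(np.linalg.inv(T)[:3]@[*p,1])
    pts=np.array(pts); xz=pts[:,[0,2]]
    f=lambda q:np.hypot(xz[:,0]-q[0],xz[:,1]-q[1])-42
    r=least_squares(f,[0,0],loss='soft_l1'); print('cap in tool x,z',r.x.round(2),'rms',np.sqrt((f(r.x)**2).mean()).round(2))
    return r.x
if __name__=='__main__': disc(); disc()
E
python3 disc.py
```

```text
cap in tool x,z [-0.68 -2.35] rms 0.22
cap in tool x,z [-0.68 -2.35] rms 0.22
```

>>> {"fn": "jog_arm", "kwargs": {"plan": [[-0.06, 0.085, 0, 0, 0, -0.0375], [-0.06, 0.085, 0, 0, 0, -0.0375], [0, 0, 0, 0, 0, 0], [0, 0, 0, 0, 0, 0], [0, 0, 0, 0, 0, 0]]}}

```text
time: 6.4
ee_pos: [500.7, 136.3, 267.7]
tcp_rot: [-1.493, 0.576, -0.577]
wrist_force: [0.2, -0.2, -1.7]
width: 0.126
```

Run:
```python
from h import *
from disc import disc
env.read_camera('wrist');disc()
s=env.state(); c,P=cam('wrist');x=T_tool(s)[:3,0]; print(s['time'],s['ee_pos'].round(2),np.degrees(np.arctan2(x[1],x[0])))
cv2.imwrite('pics/w4.png',c['color']); cv2.imwrite('pics/w4c.png',cv2.resize(c['color'][0:190,225:415],None,fx=3.15,fy=3.15,interpolation=cv2.INTER_CUBIC))
```

```text
cap in tool x,z [-0.48 -2.33] rms 2.61
6.5 [500.59 136.3  267.58] -42.29008855109424
```

View pics/w4c.png

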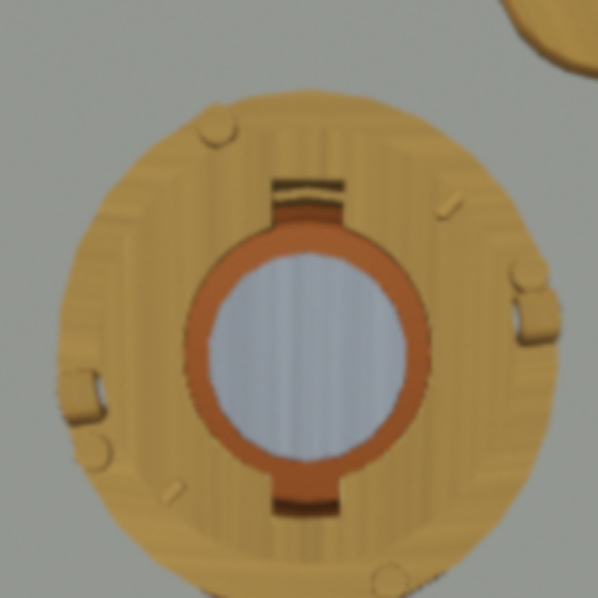

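Run:
```python
from h import *
s=env.state(); c,P=cam('wrist'); T=T_tool(s)
f=lambda u,v,z:onz(c,P,225+u/3.15-.34,v/3.15-.34,z)
def rep(n,a,b):
    d=a-b; m=(a+b)/2; print(n,m.round(1),'yaw',np.degrees(np.arctan2(d[1],d[0])).round(2),'len',np.linalg.norm(d).round(1),'tool',(np.linalg.inv(T)@[*m,1]).round(2))
rep('slot',f(308,181,150),f(306,516,150))
rep('ribs',f(449,206,152),f(174,491,152))
rep('LR',f(432,350,150),f(184,350,150))
cap=T@[-.6,0,-2.35,1]; print(cap[:2].round(2))
```

```text
slot [565.7 210.2 150. ] yaw 47.29 len 76.6 tool [ -1.48 117.55  98.53   1.  ]
ribs [566.  210.2 152. ] yaw 2.34 len 92.1 tool [ -1.26 115.55  98.67   1.  ]
LR [566.5 210.7 150. ] yaw -42.31 len 59.4 tool [ -1.23 117.55  99.35   1.  ]
[498.48 135.06]
```

>>> {"fn": "jog_arm", "kwargs": {"plan": [[0.15, 0.167, 0, 0, 0, 0], [0.15, 0.167, 0, 0, 0, 0], [0.15, 0.168, -0.1, 0, 0, 0], [0, 0, -0.15, 0, 0, 0], [0, 0, -0.15, 0, 0, 0]]}}

```text
time: 7.1
ee_pos: [568.3, 213.3, 206.6]
tcp_rot: [-1.492, 0.576, -0.576]
wrist_force: [0.4, 0.1, -2.6]
width: 0.127
```

>>> {"fn": "jog_arm", "kwargs": {"plan": [[0, 0, 0, 0, 0, 0], [0, 0, 0, 0, 0, 0], [0, 0, 0, 0, 0, 0]]}}

```text
time: 7.4
ee_pos: [568.6, 212.6, 209.0]
tcp_rot: [-1.491, 0.576, -0.579]
wrist_force: [-0.3, 1.0, -1.5]
width: 0.124
```

Run:
```python
from h import *
s=env.state(); c,P=cam('side');x=T_tool(s)[:3,0]; print(s['time'],s['ee_pos'].round(2),np.degrees(np.arctan2(x[1],x[0])),s['wrist_force'].round(1))
b=c['color'][210:330,150:300]; c2,P2=cam('scene'); a=c2['color'][170:262,350:465]
w,_=cam('wrist'); w=w['color']
z=lambda i:cv2.resize(i,(400,320),interpolation=cv2.INTER_CUBIC)
cv2.imwrite('pics/v5.png',np.hstack([z(a),z(b)])); cv2.imwrite('pics/w5.png',w)
```

```text
7.4 [568.56 212.55 208.98] -42.300841324169525 [-0.3  1.  -1.5]
```

View pics/v5.png

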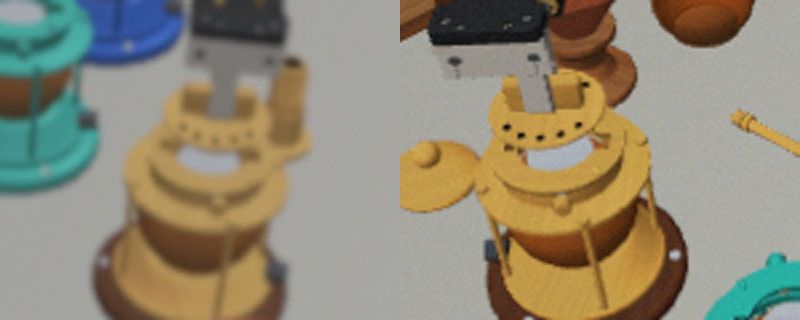

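View pics/w5.png

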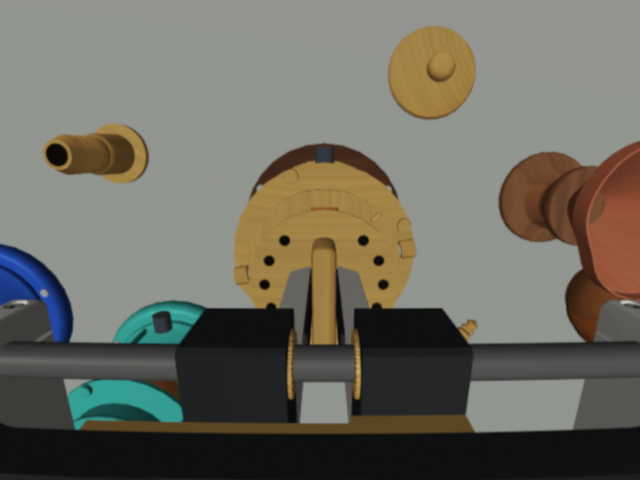

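Run:
```python
from h import *
for i in range(4):
  s=env.state(); print(s['time'],s['ee_pos'].round(2)); env.read_camera('side')
```

```text
7.55 [568.29 212.56 208.94]
7.6 [568.15 212.5  208.73]
7.65 [568.03 212.48 208.51]
7.7 [567.87 212.46 208.28]
```

>>> {"fn": "jog_arm", "kwargs": {"plan": [[0.001, -0.005, -0.08, 0, 0, 0], [0, 0, -0.03, 0, 0, 0], [0, 0, -0.02, 0, 0, 0], [0, 0, 0, 0, 0, 0]]}}

```text
time: 8.15
ee_pos: [567.3, 211.5, 187.2]
tcp_rot: [-1.494, 0.578, -0.576]
wrist_force: [0.6, 0.2, -1.4]
width: 0.126
```

>>> {"fn": "jog_arm", "kwargs": {"plan": [[0, 0, -0.02, 0, 0, 0], [0, 0, -0.02, 0, 0, 0], [0, 0, 0, 0, 0, 0]]}}

```text
time: 8.45
ee_pos: [567.5, 211.6, 181.7]
tcp_rot: [-1.493, 0.578, -0.577]
wrist_force: [-0.6, 0.3, -2.3]
width: 0.127
```

>>> {"fn": "jog_arm", "kwargs": {"plan": [[0, 0, -0.015, 0, 0, 0], [0, 0, -0.01, 0, 0, 0], [0, 0, -0.005, 0, 0, 0], [0, 0, 0, 0, 0, 0]]}}

```text
time: 8.85
ee_pos: [567.9, 211.8, 178.1]
tcp_rot: [-1.492, 0.577, -0.577]
wrist_force: [-1.0, -0.8, 4.4]
width: 0.123
```

>>> {"fn": "jog_arm", "kwargs": {"plan": [[0, 0, -0.01, 0, 0, 0], [0, 0, -0.007, 0, 0, 0], [0, 0, 0, 0, 0, 0], [0, 0, 0, 0, 0, 0]]}}

```text
time: 9.25
ee_pos: [567.9, 211.8, 177.1]
tcp_rot: [-1.492, 0.576, -0.578]
wrist_force: [-5.2, -2.6, 16.1]
width: 0.126
```

>>> {"fn": "jog_arm", "kwargs": {"plan": [[0, 0, 0.007, 0, 0, 0], [0, 0, 0, 0, 0, 0]], "squeeze": 60}}

```text
time: 9.45
ee_pos: [567.9, 211.7, 177.2]
tcp_rot: [-1.492, 0.577, -0.578]
wrist_force: [-3.0, -1.1, 9.4]
width: 0.122
```

>>> {"fn": "jog_arm", "kwargs": {"plan": [[0.0005, -0.0011, 0, 0, 0, -0.0278], [0.0005, -0.0011, 0, 0, 0, -0.0278], [0.0005, -0.0011, 0, 0, 0, -0.0278], [0, 0, 0, 0, 0, 0]]}}

```text
time: 9.85
ee_pos: [569.2, 211.4, 177.2]
tcp_rot: [-1.424, 0.779, -0.783]
wrist_force: [-0.4, -1.4, 7.0]
width: 0.122
```

>>> {"fn": "jog_arm", "kwargs": {"plan": [[0.0005, -0.0011, 0, 0, 0, -0.0278], [0.0005, -0.0011, 0, 0, 0, -0.0278], [0.0005, -0.0011, 0, 0, 0, -0.0278], [0, 0, 0, 0, 0, 0]]}}

```text
time: 10.25
ee_pos: [569.5, 210.7, 177.2]
tcp_rot: [-1.337, 0.978, -0.982]
wrist_force: [0.1, -1.2, 8.0]
width: 0.123
```

Run:
```python
from h import *
s=env.state(); x=T_tool(s)[:3,0]; print(s['time'],s['ee_pos'].round(2),np.degrees(np.arctan2(x[1],x[0])),s['wrist_force'].round(1),s['torque'].round(2),s['joints'].round(2))
c,P=cam('wrist'); w=c['color']; cv2.imwrite('pics/w6.png',cv2.resize(w[130:320,220:430],None,fx=3.5,fy=3.15,interpolation=cv2.INTER_CUBIC))
```

```text
10.25 [569.55 210.71 177.17] -72.43128396545013 [ 0.1 -1.2  8. ] [-0.22  0.15 -0.03] [-0.37  0.62 -0.04  1.7   0.03  0.82 -1.7 ]
```

View pics/w6.png

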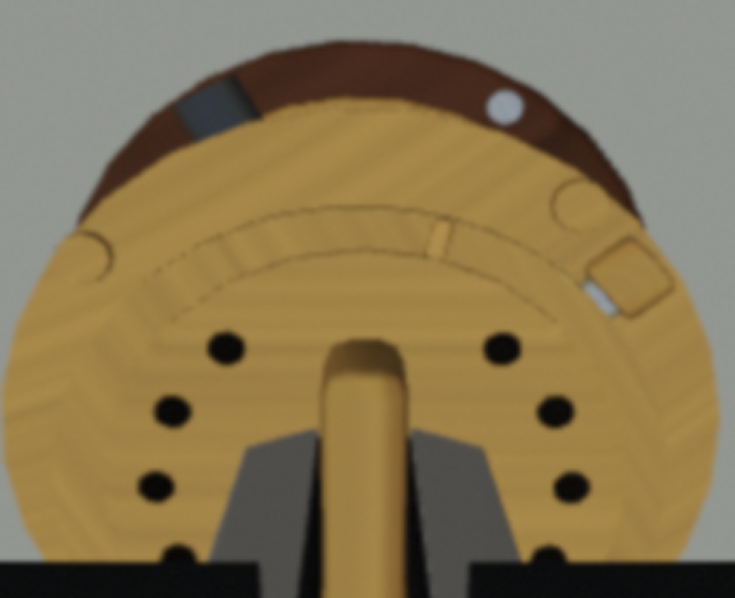

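>>> {"fn": "jog_arm", "kwargs": {"plan": [[0.0005, -0.0011, 0, 0, 0, -0.0278], [0.0005, -0.0011, 0, 0, 0, -0.0278], [0.0005, -0.0011, 0, 0, 0, -0.0278], [0, 0, 0, 0, 0, 0], [0, 0, 0, 0, 0, 0]]}}

```text
time: 10.8
ee_pos: [569.8, 210.2, 177.2]
tcp_rot: [-1.228, 1.173, -1.176]
wrist_force: [-0.0, -1.4, 6.3]
width: 0.124
```

Run:
```python
from h import *
s=env.state(); x=T_tool(s)[:3,0]; print(s['time'],s['ee_pos'].round(2),np.degrees(np.arctan2(x[1],x[0])),s['wrist_force'].round(1),s['torque'].round(2))
c,P=cam('wrist'); w=c['color']; a=cv2.resize(w[130:320,220:430],(400,362),interpolation=cv2.INTER_CUBIC)
d,_=cam('side'); b=cv2.resize(d['color'][210:330,150:300],(400,362),interpolation=cv2.INTER_CUBIC)
cv2.imwrite('pics/w7.png',np.hstack([a,b]))
def f(u,v,z): return onz(c,P,220+u*210/735-.35,130+v*190/598.5-.35,z)
```

```text
10.8 [569.83 210.16 177.18] -87.34392348132076 [-0.  -1.4  6.3] [-0.26  0.17 -0.05]
```

View pics/w7.png

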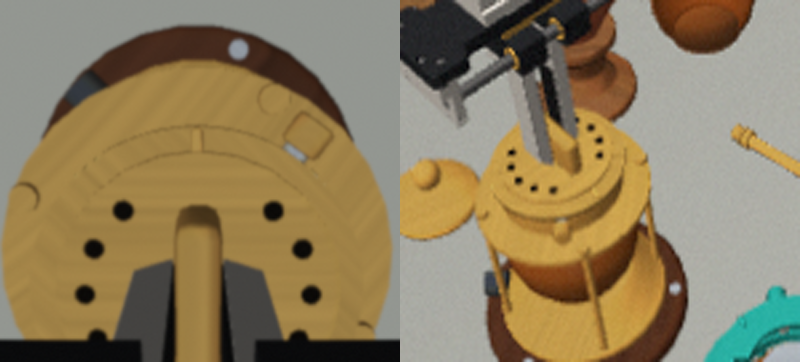

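>>> {"fn": "jog_arm", "kwargs": {"plan": [[0, 0, 0, 0, 0, 0], [0, 0, 0, 0, 0, 0], [0, 0, 0, 0, 0, 0]]}}

```text
time: 11.2
ee_pos: [569.8, 210.1, 177.2]
tcp_rot: [-1.228, 1.173, -1.176]
wrist_force: [-0.6, -0.8, 6.2]
width: 0.123
```

Run:
```python
from h import *
s=env.state(); x=T_tool(s)[:3,0]; print(s['time'],s['ee_pos'].round(2),np.degrees(np.arctan2(x[1],x[0])),np.abs(s['qvel']).max(),s['wrist_force'].round(1),s['width'])
d,_=cam('side'); cv2.imwrite('pics/sideE.png',d['color'])
e,_=cam('scene')
for n,i in (('side',d),('scene',e)):
    o=cv2.imread(f'pics/{n}0.png'); df=(cv2.absdiff(o,i['color']).max(2)>45).astype('uint8'); df=cv2.morphologyEx(df,cv2.MORPH_OPEN,np.ones((3,3)))
    k,l,st,ce=cv2.connectedComponentsWithStats(df); print(n,[tuple(t[:5]) for t in st[1:].tolist() if t[4]>15])
print(env.job_done())
```

```text
11.2 [569.8  210.11 177.17] -87.34791429682625 0.0019337979400760286 [-0.6 -0.8  6.2] 0.12289746826265462
side [(123, 0, 97, 112, 5047), (247, 0, 20, 15, 157), (383, 0, 73, 125, 2180), (431, 0, 152, 318, 18755), (590, 0, 22, 17, 221), (560, 0, 80, 240, 11118), (185, 16, 68, 51, 1347), (581, 26, 8, 18, 89), (605, 35, 6, 16, 59), (156, 51, 7, 12, 53), (123, 73, 4, 9, 30), (151, 113, 55, 60, 1918), (142, 175, 103, 99, 4216), (513, 187, 25, 9, 83), (495, 193, 61, 28, 297), (540, 196, 6, 5, 18), (563, 231, 41, 49, 1007), (344, 236, 35, 24, 671), (605, 245, 18, 19, 120), (626, 270, 14, 37, 420), (623, 275, 3, 14, 42), (621, 290, 4, 6, 18), (558, 292, 61, 19, 453), (548, 296, 8, 7, 44), (620, 299, 3, 6, 18), (536, 302, 79, 57, 3248), (621, 308, 8, 12, 75), (600, 322, 20, 28, 205), (585, 371, 9, 9, 41)]
scene [(0, 0, 78, 101, 2693), (83, 0, 21, 16, 145), (172, 0, 6, 3, 16), (273, 0, 46, 12, 262), (284, 0, 15, 4, 42), (353, 0, 6, 8, 39), (360, 1, 6, 9, 42), (376, 0, 76, 87, 2068), (180, 3, 20, 16, 110), (78, 18, 11, 10, 66), (201, 18, 36, 52, 976), (265, 19, 16, 12, 117), (241, 23, 32, 41, 823), (373, 30, 10, 9, 51), (245, 61, 37, 21, 350), (226, 73, 16, 11, 90), (410, 78, 24, 25, 485), (14, 80, 14, 4, 46), (249, 83, 9, 13, 55), (12, 88, 12, 26, 167), (251, 90, 16, 22, 150), (220, 95, 5, 7, 26), (434, 98, 11, 10, 65), (224, 103, 16, 11, 126), (0, 113, 12, 11, 85), (384, 119, 66, 88, 2495), (34, 125, 5, 5, 20), (21, 142, 6, 6, 32), (17, 148, 34, 17, 190), (39, 164, 28, 30, 442), (25, 171, 26, 9, 100), (83, 181, 5, 6, 28), (34, 183, 4, 5, 16), (71, 188, 14, 36, 230), (15, 204, 33, 40, 443), (401, 211, 18, 9, 125), (267, 266, 29, 21, 495)]
the job is handed in; nothing more can be done
None
```

The cap is in the brass lamp's collar, turned to the index ribs and still held there. I handed the job in at 11.2 s.

I gripped the cap by its thumb bar and lowered the lugs through the slots. I pressed it home, where the wrist force rose to 16 N as the disc met the collar. I then eased the press and turned the cap 45° clockwise with the grip at 60 N.

Last checks before handing in:
- **Angle:** by the gripper's yaw, the bar lies within about 0.5° of the ribs, and in the wrist picture it lines up with the rib to about 1 px of the enlarged crop. It never went past half way.
- **Seating:** the tool height is 177.2 mm against 177.1 mm expected with the cap fully home, with about 6 N of push still on it.
- **Centring:** I put the cap about 1.5 mm off the collar's centre, against a limit of 5 mm. This rests on camera calibration that is only good to about 2 mm.
- **Stillness and grip:** joint speeds are below 0.002 rad/s. The fingers are closed on the bar at about 11.6 mm opening.
- **Other things on the counter:** comparing start and end pictures shows changes only at the arm, its shadow, the lamp and the cap's old place. This relies on the region positions. In the side view the gripper partly hides the funnel, so that part is less sure, but the gripper stayed well above it.

No check failed. One disagreement: the wrist camera measured slot and opening sizes 1–2% small, which I judged too small to matter for the fit.

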